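# Hang up the turner and slide the keeper door shut

### The arm

A 6-joint arm with a two-finger parallel gripper is mounted at the origin on the work surface. World frame = base frame: x ahead of the robot, y to its left, z up, the work surface at z = 0. Lengths are in m, angles in rad, forces in N, time in s.
With the tool pointing down it reaches from about 0.35 to 0.775 m from the base axis. Payload 7.3 kg.
Tool frame: the origin (TCP) lies midway between the tips of the shut fingers; the grasp point (between the pads) lies 19 mm behind it; z points along the fingers, y is the direction in which the jaws open and shut (so a half turn about z gives the same grasp; the last joint's range is limited). The gripper opens to 92 mm and grips with 3 to 60 N. Pads are 19 mm wide; open, the fingers measure 130 mm over their backs; the gripper's body (75 mm by 190 mm) begins 47 mm behind the grasp point.
Start: joints at [0.954, 0.342, 1.524, -0, 1.275, -0.146], TCP at [0.238, 0.468, 0.227] pointing down, gripper open.
Joint ranges: [-2.53, 2.53], [-0.77, 2.02], [0.04, 2.7], [-1, 4.14], [0.28, 2.66], [-3.11, 3.11]. Speed limits (rad/s): [2.57, 2.57, 3.14, 3.14, 3.14, 3.14].

### API

Orientations are given as [roll, pitch, yaw] about the fixed x, y, z axes, in that order (R = Rz(yaw) Ry(pitch) Rx(roll)).
In Python, from cell import status, eyes, job gives the robot as it stands.
- The arm moves only by the tool jog_arm, never from a script. Its argument "series" is a list of rows, each a list of 3 entries, a list of its own where there are three numbers: the gripper command: -1 is shut, 1 is fully open, values between are in proportion, then the shift along the tool's x, y, z in m, then the turn, a rotation vector about the tool's x, y, z in rad. In form: [[grip, [x, y, z], [ax, ay, az]], ...]. A call has 1 to 12 rows; each row is the pose to reach, as a shift and turn from the pose commanded when the call began, along the tool's axes at that moment; what a row does not reach only later rows make up. A row lasts 1/12 s, in which the tool goes at most 41.7 mm and 7.16 degrees, less where a joint would pass 70% of its speed; a pose out of reach is approached as far as the arm can. A call with a gripper value outside its range is refused whole. The fingers move at their own pace and stop on an object; "squeeze" is the grip in N (left out, the last holds). Time passes only in rows, so rows that repeat a pose let the fingers close. It gives the time, the measured TCP pose, the force and the opening at its end, in the units of the state.
- status.observe(): the state, without advancing time (a new reading comes with each control period).
- eyes.read_camera(name): name is "scene" or "top" or "wrist"; returns a dict with "img" (480x640x3 uint8, red, green, blue), "range_z" (480x640 float32, m along the optical axis (not along the pixel's ray), 0 where there is no reading), "camera_matrix" (3x3 intrinsics, pixels), "T" (4x4, takes a point from camera to world coordinates); the wrist camera has in their place "tool_from_camera" (4x4, takes a point from camera to tool coordinates, whose origin is the TCP and whose axes are the flange's). Camera axes: x right, y down, z forward; pixel columns grow to the right and rows downward; lengths in m; the calibration is good to about 2 mm. A picture is of the moment at which its call begins: read the wrist's pose just before it.
- job.hand_in(): hands the job in, once; it reports no verdict.
The state is a dict: "time": time; "qpos": joint angles; "qvel": joint speeds; "joint_efforts": joint torques, N m; "tool_pos": TCP position; "tool_rot": TCP orientation; "contact_force": force on the tool from outside, world axes, zero at the start; "torque": the same for the moment, N m; "opening": finger opening in m.
Only numpy, scipy, OpenCV 4.12 (cv2) and the standard library are available. Lean on these libraries where they do the work, as an engineer would, in place of code of your own. Each camera call takes 0.05 s, during which the arm holds its last target.

### The job

Put the steel turner away after the cookery class: hang it by the eye in its end on the free slanted peg inside the open half of the utensil keeper and let go of it. Then slide the keeper's blue-framed door shut, past its spring catch, until it is fully home against the rubber buffer of the frame - firmly enough to pass the catch but gently, without slamming or ramming it - and leave the keeper, the turner on its peg and the other things on the table as they are.

Things in the scene. Friction and masses are not known exactly. Their poses are not given: they have to be found in the camera images.
- keeper: Utensil keeper fixed on the table, open at the top, 130 mm deep (x), 430 wide (y), 240 high. Origin: centre of its underside; x from front to back, y to the left seen from the robot, z up. Clear back board with a yellow frame, inner face at x = 50 mm. Side walls' inner faces at y = +/-205 mm. Right half (y < -5 mm) closed by a fixed grey pane, 188 mm high; left half open, closed by the sliding door.
- peg (a point): Point on the axis of the steel peg in the keeper's open half, at keeper (32, 100, 233) mm. The peg is 8 mm thick, 55 mm long; it leaves the back board 25 mm behind this point (z = 215 mm) and slants 45 degrees up and to the front (-x, +z), its round tip 30 mm beyond this point (x = 11, z = 254 mm). Axes parallel to the keeper's.
- turner_grip (a point): Centre of the turner's black handle, half-way up. The turner lies flat on the board, 190 mm long, about 140 g. x points along it to the eye, z out of its upper face. Handle 90 x 24 x 22 mm (x, y, z). Blade 60 x 60 x 4 mm from x = -45 to -105 mm; at the +x end a steel tab 40 x 40 x 6 mm with the eye. Undersides of all are level, 11 mm below this point.
- turner_eye (a point): Centre of the eye (a 24 mm hole straight through the steel tab, along z), half-way through the 6 mm tab; 65 mm from turner_grip along +x and 8 mm lower; the tab ends 20 mm beyond it. Same axes as turner_grip.
- pull (a point): Centre of the orange pull block on the middle of the door's top edge: 18 mm (keeper x) x 24 mm (keeper y), showing from z = 198 mm to its top at z = 244 mm above the table. Axes parallel to the keeper's. The blue-framed door is 200 mm wide, 8 mm thick, centre plane at keeper x = -50 mm. Door closed: pull at keeper y = +90 mm.
- door (a joint): Opening of the door in m: 0 = touching the buffer, 0.2 = fully open; closes along keeper +y. Friction about 2 N plus 25 N per m/s; 0.8 kg. From 11 mm before home a spring roller catch resists, with up to about 10 N at 6 mm, down to nothing at its crest 2 mm before home. Let go earlier, the door springs back some mm; past it the catch draws it home and holds it with a few N. The buffer hardly gives.
- buffer: Black rubber buffer strip, 12 mm (x) by 15 mm (y) by 140 mm high, on the left jamb of the keeper, that the door's leading edge closes against; origin: centre of its lower end, keeper frame (-50, 197.5, 30) mm; its face is at keeper y = 190 mm.
- board: Wooden cutting board, fixed, 280 x 250 x 30 mm, on the table. Origin: centre of its underside.
- turner: The turner as a whole; origin on its underside, 5 mm behind turner_grip (towards the blade) and 11 mm below; it balances about 9 mm from turner_grip towards the blade; same axes.
- brush: Brush lying on the board beside the turner, 180 mm long; bystander, leave alone.
- bowl: Steel bowl, 120 mm across, 55 mm high, on the table in front of the keeper; bystander. Origin: centre of its underside.
- soap: Green bottle, 60 mm across, 170 mm high; bystander. Origin: centre of its underside.
- tape: Roll of brown tape, 100 mm across, 48 mm high; bystander. Origin: centre of its underside.
- mug: Blue mug, 80 mm across, 90 mm high; bystander. Origin: centre of its underside.
- knife: Wide kitchen knife in the aluminium tray (200 x 300 x 45 mm); bystander.
Things that resemble listed ones, but are neither listed nor needed, are in the scene too. Leave any purple or red look-alike of the turner alone.

How it is judged:
By the outcome, as a careful person would: the job done as asked, in the order asked, and still so for the second after the job is handed in, with the robot touching nothing.
It also fails if it takes over 72 s, if anything falls off the work surface, if the arm or the gripper's body presses on something with over 40 N, if the wrist force passes 120 N, or if a joint passes its speed limit or range.

## Working session

There is one attempt and no reset: what is moved stays moved. The work goes in short steps, Python scripts to look and compute and a tool call to move; the robot and the scene stay as the last step left them, time stands still between calls to the robot, and variables do not carry over. Pictures are saved under pics/ and viewed, and the job is handed in when it is done.

Besides the shell and the picture viewer there is one more tool, called as name(argument=value, ...) on one line, values as JSON. jog_arm: Moves the arm, as the interface text tells. Its arguments: {"type":"object","properties":{"series":{"type":"array","items":{"type":"array"}},"squeeze":{"type":"number"}},"required":["series"]}

```bash
ls; mkdir -p pics; python3 - <<'E'
from cell import status, eyes, job
import cv2,numpy as np
print(status.observe())
for n in ["scene","top","wrist"]:
    d=eyes.read_camera(n)
    cv2.imwrite(f"pics/{n}0.png",d["img"][:,:,::-1]); np.savez(f"{n}0.npz",**d)
    print(n,d["camera_matrix"].round(1).tolist(),(d["T"] if "T" in d else d["tool_from_camera"]).round(3).tolist())
E
```

```text
pics
{'time': 0.0, 'qpos': array([ 9.53982541e-01,  3.42742248e-01,  1.52498304e+00, -3.42487192e-05,
        1.27540927e+00, -1.45988368e-01]), 'qvel': array([-0.00051483,  0.00154849, -0.00185952,  0.0006391 , -0.00063369,
        0.00241604]), 'joint_efforts': array([-1.45336493e-03, -4.31239522e+01, -2.44216633e+01,  7.17455777e-02,
        5.59667917e-02, -8.70640656e-05]), 'tool_pos': array([0.2379039 , 0.46755816, 0.22604669]), 'tool_rot': array([-3.14006239e+00, -1.91898901e-04,  2.67077708e+00]), 'contact_force': array([-0.33661683,  0.06192171,  0.83147308]), 'torque': array([ 0.01346301, -0.00038951, -0.02395337]), 'opening': 0.09179045717199448}
scene [[565.6, 0.0, 321.8], [0.0, 565.6, 238.9], [0.0, 0.0, 1.0]] [[0.673, 0.559, -0.485, 1.196], [0.74, -0.512, 0.436, -0.641], [-0.005, -0.652, -0.758, 1.376], [0.0, 0.0, 0.0, 1.0]]
top [[563.0, 0.0, 317.3], [0.0, 563.0, 246.8], [0.0, 0.0, 1.0]] [[0.006, -0.996, 0.09, 0.287], [-1.0, -0.005, 0.014, 0.029], [-0.014, -0.09, -0.996, 1.743], [0.0, 0.0, 0.0, 1.0]]
wrist [[337.1, 0.0, 322.6], [0.0, 337.1, 240.6], [0.0, 0.0, 1.0]] [[-0.0, -0.951, -0.31, 0.084], [1.0, 0.0, -0.0, 0.001], [0.0, -0.31, 0.951, -0.157], [0.0, 0.0, 0.0, 1.0]]
```

View pics/scene0.png

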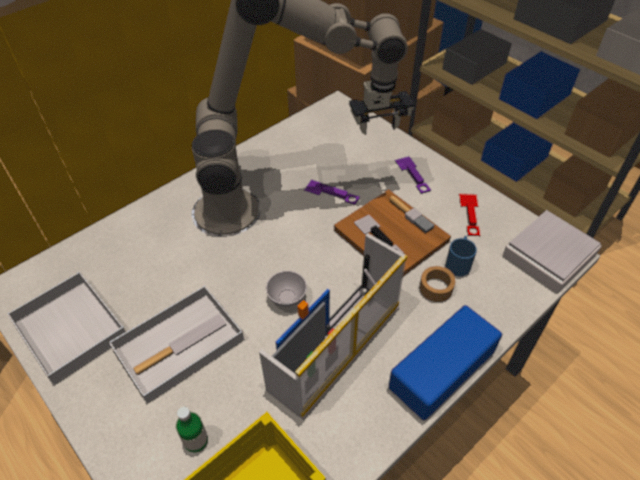

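View pics/top0.png

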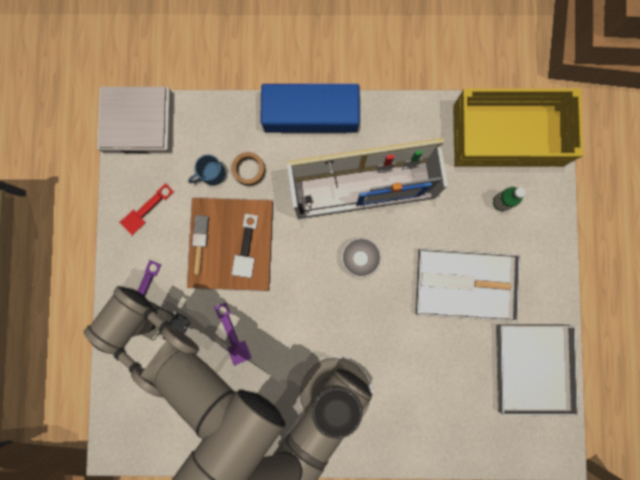

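View pics/wrist0.png

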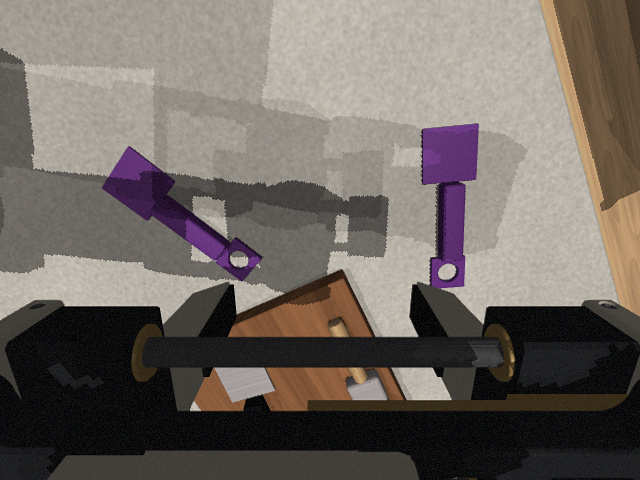

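```bash
cat > h.py <<'E'
import numpy as np,cv2
def load(n): return dict(np.load(n+".npz"))
def pts(d):
    K=d["camera_matrix"];z=d["range_z"];v,u=np.mgrid[:480,:640]
    P=np.stack([(u-K[0,2])/K[0,0]*z,(v-K[1,2])/K[1,1]*z,z],-1)
    return P@d["T"][:3,:3].T+d["T"][:3,3]
def ray(d,uv,zpl):
    K=d["camera_matrix"];r=d["T"][:3,:3]@np.array([(uv[0]-K[0,2])/K[0,0],(uv[1]-K[1,2])/K[1,1],1])
    o=d["T"][:3,3];return o+r*(zpl-o[2])/r[2]
def crop(n,im,x0,y0,x1,y1,s): cv2.imwrite(n,cv2.resize(im[y0:y1,x0:x1,::-1],None,fx=s,fy=s,interpolation=cv2.INTER_CUBIC))
E
python3 - <<'E'
from h import *
t=load("top0");s=load("scene0")
crop("pics/c1.png",t["img"],180,130,450,300,2.9)
crop("pics/c2.png",s["img"],240,180,480,420,2.5)
P=pts(t);hsv=cv2.cvtColor(t["img"],cv2.COLOR_RGB2HSV)
m=cv2.inRange(hsv,(5,180,150),(14,255,255));m[:,:350]=0;m[:,440:]=0;m[:130]=0;m[220:]=0
v,u=np.nonzero(m);print(len(u),u.mean(),v.mean(),P[v,u].round(3)[:12].tolist())
for uv in [(243,266),(246,240),(250,221),(200,240),(293,165),(443,145),(300,212),(444,186),(397,187),(333,160)]:
    print(uv,P[uv[1],uv[0]].round(3))
E
```

```text
5 396.0 186.8 [[0.59, -0.168, 0.248], [0.588, -0.152, 0.248], [0.586, -0.153, 0.242], [0.582, -0.163, 0.248], [0.583, -0.166, 0.243]]
(243, 266) [0.382 0.28  0.026]
(246, 240) [0.459 0.269 0.055]
(250, 221) [0.521 0.261 0.03 ]
(200, 240) [0.46  0.411 0.042]
(293, 165) [0.648 0.118 0.231]
(443, 145) [ 0.77  -0.341 -0.003]
(300, 212) [0.543 0.105 0.07 ]
(444, 186) [ 0.597 -0.298  0.202]
(397, 187) [ 0.584 -0.163  0.25 ]
(333, 160) [0.665 0.009 0.222]
```

View pics/c1.png

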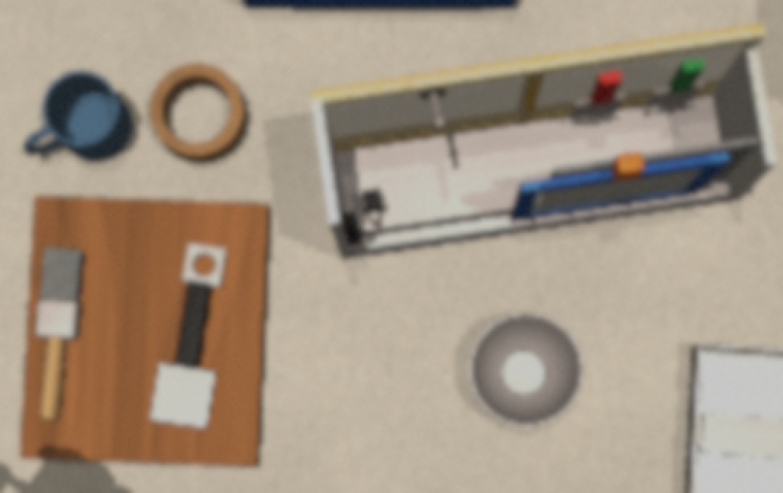

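View pics/c2.png

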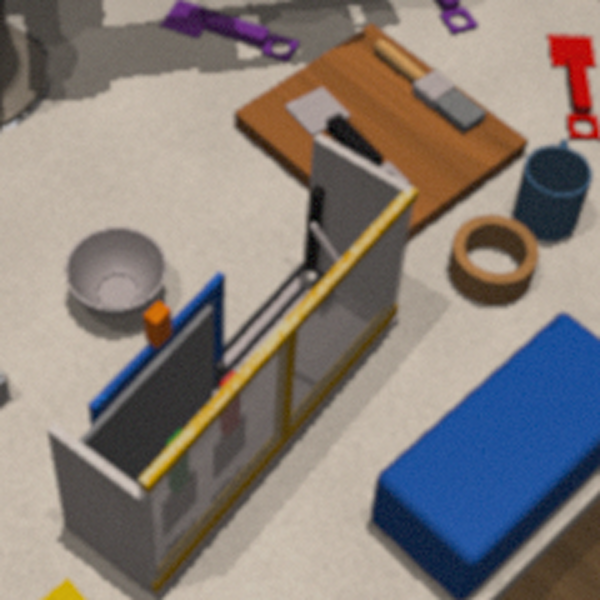

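```bash
python3 - <<'E'
from h import *
for n in ["top0","scene0"]:
    d=load(n);P=pts(d);X=P[...,0];Y=P[...,1];Z=P[...,2]
    m=(X>.5)&(X<.8)&(Y>-.4)&(Y<.2)&(Z>.225)&(Z<.262)&(d["range_z"]>0)
    q=P[m]; print(n,m.sum())
    r=cv2.minAreaRect((q[:,:2]*1000).astype(np.float32));print(r, q[:,2].mean())
    im=d["img"].copy();im[m]=(255,0,255)
    crop(f"pics/m_{n}.png",im,*( (270,120,460,230,4) if n=="top0" else (240,200,440,420,2.7)))
E
```

```text
top0 1184
((631.7462158203125, -86.0733642578125), (127.63467407226562, 432.6650695800781), 10.14743709564209) 0.2396224345009187
scene0 1507
((632.9984130859375, -83.75753784179688), (128.22442626953125, 436.1742248535156), 10.047687530517578) 0.23792400262156674
```

View pics/m_top0.png

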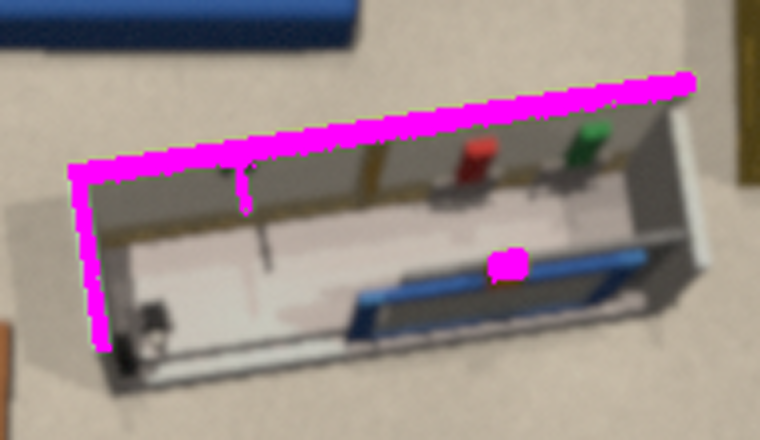

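View pics/m_scene0.png

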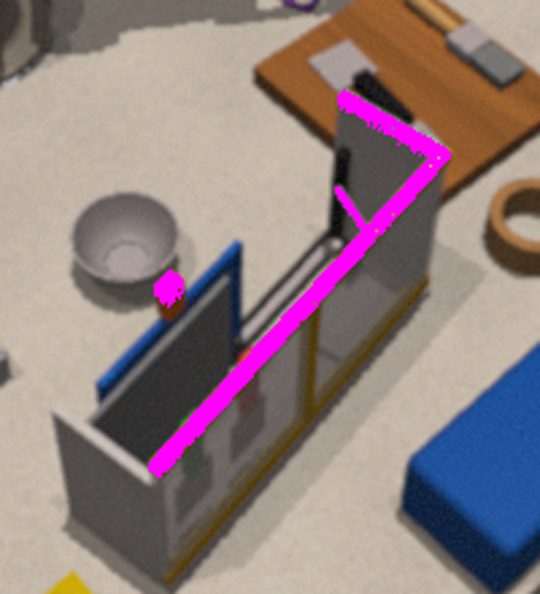

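```bash
cat >> h.py <<'E'
KC=np.array([.6324,-.0849,0]);KY=np.deg2rad(10.1)
def Rz(a): c,s=np.cos(a),np.sin(a);return np.array([[c,-s,0],[s,c,0],[0,0,1]])
def k2w(p): return KC+Rz(KY)@(np.array(p)/1000.)
def w2k(p): return Rz(KY).T@(np.array(p)-KC)*1000
def proj(d,p):
    c=d["T"][:3,:3].T@(np.array(p)-d["T"][:3,3]);K=d["camera_matrix"];return K[:2,:2]@(c[:2]/c[2])+K[:2,2]
def tri(d1,u1,d2,u2):
    A=[];b=[]
    for d,u in((d1,u1),(d2,u2)):
        K=d["camera_matrix"];r=d["T"][:3,:3]@np.array([(u[0]-K[0,2])/K[0,0],(u[1]-K[1,2])/K[1,1],1]);r/=np.linalg.norm(r)
        M=np.eye(3)-np.outer(r,r);A.append(M);b.append(M@d["T"][:3,3])
    return np.linalg.lstsq(np.vstack(A),np.hstack(b),rcond=None)[0]
E
python3 - <<'E'
from h import *
D={n:load(n) for n in["top0","scene0"]}
for n,d in D.items():
    im=d["img"].copy();s=5;x0,y0,w,h=(285,140,150,85) if n=="top0" else (285,225,150,110)
    big=cv2.resize(im[y0:y0+h,x0:x0+w,::-1],None,fx=s,fy=s,interpolation=cv2.INTER_CUBIC)
    for p in [(11,100,254),(50,100,215),(50,205,240),(-65,205,240),(50,-205,240),(-50,-110,244)]:
        u=proj(d,k2w(p));print(n,p,u.round(1));q=(u-[x0,y0]+.5)*s;cv2.circle(big,tuple(int(a) for a in q),3,(0,255,0),1)
    cv2.imwrite(f"pics/p_{n}.png",big)
    hsv=cv2.cvtColor(d["img"],cv2.COLOR_RGB2HSV);P=pts(d)
    m=cv2.inRange(hsv,(5,150,90),(16,255,255))>0
    m&=(P[...,2]>.19)&(P[...,0]>.5)
    v,u=np.nonzero(m);q=P[m];t=q[:,2]>.236
    print(n,len(u),np.c_[u,v].mean(0),np.median(q,0),"top:",t.sum(),np.c_[u,v][t].mean(0),np.median(q[t],0),w2k(np.median(q[t],0)))
E
```

```text
top0 (11, 100, 254) [330.7 171.3]
top0 (50, 100, 215) [328.1 160.8]
top0 (50, 205, 240) [290.1 165.1]
top0 (-65, 205, 240) [297.1 206.4]
top0 (50, -205, 240) [438.7 139.5]
top0 (-50, -110, 244) [411.3 180.9]
top0 55 [396.14545455 186.90909091] [ 0.58557843 -0.16100677  0.24291338] top: 42 [396.47619048 186.38095238] [ 0.58764095 -0.16126455  0.2443153 ] [-57.45723131 -67.3318942  244.31530137]
scene0 (11, 100, 254) [364.8 269.9]
scene0 (50, 100, 215) [376.6 286.8]
scene0 (50, 205, 240) [400.1 254.9]
scene0 (-65, 205, 240) [363.5 234.5]
scene0 (50, -205, 240) [300.1 369.1]
scene0 (-50, -110, 244) [292.6 316. ]
scene0 148 [313.31081081 301.78378378] [ 0.59812091 -0.1692888   0.23961532] top: 87 [319.32183908 293.1954023 ] [ 0.59693269 -0.16763426  0.24312042] [-49.42652012 -75.23235694 243.1204175 ]
```

View pics/p_top0.png

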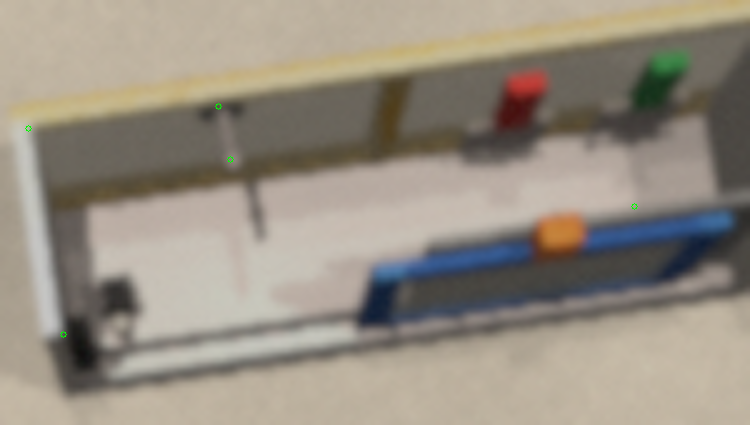

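View pics/p_scene0.png

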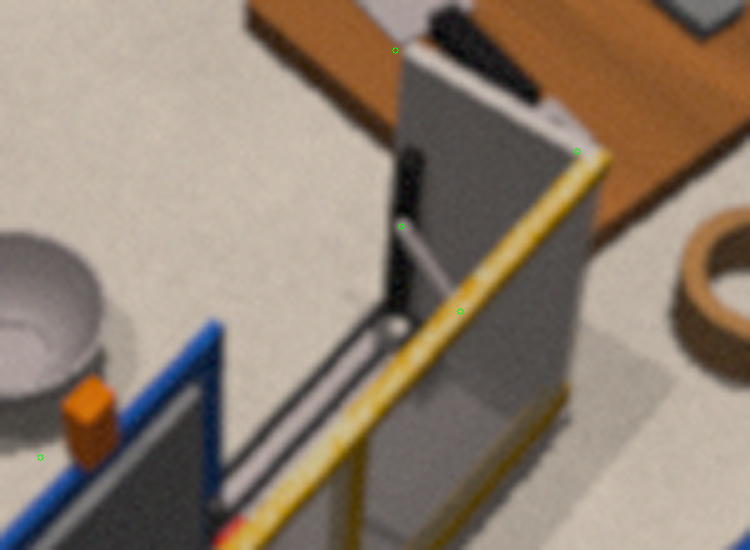

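Candidates in the top image: steel turner on the board (246,243); brush on the board (200,245); red look-alike (148,208); purple look-alikes (148,280) and (233,335). The knife (465,283) is in the tray. The turner is the one with the black handle, white blade at (243,266) and eye at (250,221), which the close crop c1 confirmed. Next I move over it for a close view.

jog_arm(series=[[1, [-0.28, -0.079, 0], [0, 0, 1.4]], [1, [-0.28, -0.079, 0], [0, 0, 1.4]], [1, [-0.28, -0.079, 0], [0, 0, 1.4]], [1, [-0.28, -0.079, 0], [0, 0, 1.4]], [1, [-0.28, -0.079, 0], [0, 0, 1.4]], [1, [-0.28, -0.079, 0], [0, 0, 1.4]], [1, [-0.28, -0.079, 0], [0, 0, 1.4]], [1, [-0.28, -0.079, 0], [0, 0, 1.4]], [1, [-0.28, -0.079, 0], [0, 0, 1.4]], [1, [-0.28, -0.079, 0], [0, 0, 1.4]], [1, [-0.28, -0.079, 0], [0, 0, 1.4]], [1, [-0.28, -0.079, 0], [0, 0, 1.4]]], squeeze=25)

```text
time: 1.15
tool_pos: [0.4518, 0.2702, 0.2264]
tool_rot: [-3.141, 0.0, 1.265]
contact_force: [0.1, 0.2, -0.1]
opening: 0.0919
```

jog_arm(series=[[1, [0, 0, 0], [0, 0, 1.41]], [1, [0, 0, 0], [0, 0, 1.41]], [1, [0, 0, 0], [0, 0, 1.41]], [1, [0, 0, 0], [0, 0, 1.41]], [1, [0, 0, 0], [0, 0, 1.41]], [1, [0, 0, 0], [0, 0, 1.41]], [1, [0, 0, 0], [0, 0, 1.41]], [1, [0, 0, 0], [0, 0, 1.41]], [1, [0, 0, 0], [0, 0, 1.41]], [1, [0, 0, 0], [0, 0, 1.41]], [1, [0, 0, 0], [0, 0, 1.41]], [1, [0, 0, 0], [0, 0, 1.41]]])

```text
time: 2.15
tool_pos: [0.4516, 0.2705, 0.2265]
tool_rot: [3.141, 0.0, -0.142]
contact_force: [0.6, -1.1, -0.3]
opening: 0.0919
```

```bash
cat >> h.py <<'E'
from scipy.spatial.transform import Rotation as Ro
def wrist(name):
    from cell import status,eyes
    o=status.observe();d=eyes.read_camera("wrist")
    W=np.eye(4);W[:3,:3]=Ro.from_euler("xyz",o["tool_rot"]).as_matrix();W[:3,3]=o["tool_pos"]
    d["T"]=W@d.pop("tool_from_camera");d["W"]=W
    np.savez(name+".npz",**d);cv2.imwrite(f"pics/{name}.png",d["img"][:,:,::-1]);
    print("t",round(o["time"],2),"pos",o["tool_pos"].round(4),"rot",o["tool_rot"].round(3),"q",o["qpos"].round(2),"F",o["contact_force"].round(1),"open",round(float(o["opening"]),4))
    return d
E
python3 -c "
from h import *
wrist('w1')"
```

```text
t 2.15 pos [0.4516 0.2705 0.2265] rot [ 3.141  0.    -0.142] q [0.39 0.35 1.52 0.   1.28 2.11] F [ 0.6 -1.1 -0.3] open 0.0919
```

View pics/w1.png

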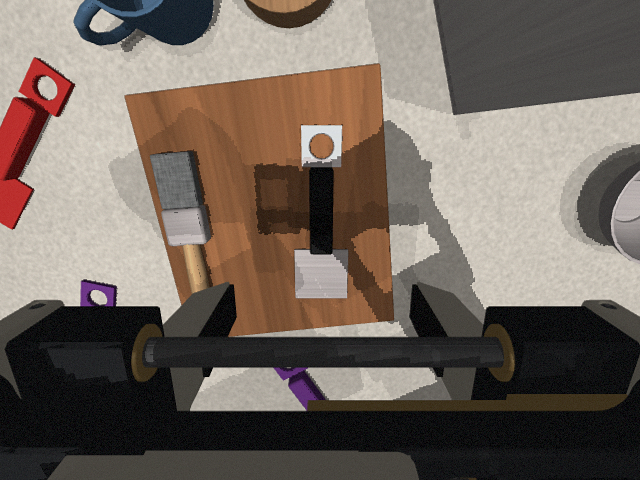

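The turner is clear in view: eye at (321,146), black handle at cols 309–333 and rows 168–254, blade at (321,273). The brush is at (180,210), left alone.

```bash
python3 - <<'E'
from h import *
d=load("w1");im=d["img"];P=pts(d)
hsv=cv2.cvtColor(im,cv2.COLOR_RGB2HSV)
roi=np.zeros((480,640),bool);roi[110:302,280:365]=1
m=roi&(hsv[...,2]<45)&(P[...,2]>.04)
m=cv2.morphologyEx(m.astype(np.uint8),cv2.MORPH_OPEN,np.ones((5,5)))
v,u=np.nonzero(m);r=cv2.minAreaRect(np.c_[u,v].astype(np.float32));print(r,np.median(P[m>0],0))
b=cv2.boxPoints(r);w=np.array([ray(d,x,.052) for x in b]);print(w.round(4).tolist(),w.mean(0))
tb=roi&(hsv[...,1]<60)&(hsv[...,2]>120);tb[170:]=0
c,_=cv2.findContours(tb.astype(np.uint8),cv2.RETR_CCOMP,cv2.CHAIN_APPROX_NONE)
for k in c:
    if len(k)>30:
        (x,y),rad=cv2.minEnclosingCircle(k);rr=cv2.minAreaRect(k);print(len(k),(x,y),rad,rr[1:],ray(d,(x,y),.036),ray(d,rr[0],.036))
bl=roi&(hsv[...,1]<60)&(hsv[...,2]>110);bl[:245]=0
v,u=np.nonzero(bl);rr=cv2.minAreaRect(np.c_[u,v].astype(np.float32));print("blade",rr,ray(d,rr[0],.034))
for uv in [(321,110),(310,131),(321,275),(321,210),(260,120)]: print(uv,P[uv[1],uv[0]].round(4))
E
```

```text
((321.0, 210.0), (86.0, 24.0), 90.0) [0.46211332 0.27184831 0.05102413]
[[0.5048, 0.277, 0.052], [0.5015, 0.254, 0.052], [0.4138, 0.2658, 0.052], [0.4174, 0.2907, 0.052]] [0.45938905 0.27185306 0.052     ]
168 (321.0, 145.02438354492188) 28.301618576049805 ((41.0, 40.0), 90.0) [0.52279794 0.26272646 0.036     ] [0.52234764 0.26279174 0.036     ]
73 (321.453125, 145.9609375) 14.046473503112793 ((26.16295051574707, 25.45584487915039), 45.0) [0.5218469 0.2624092 0.036    ] [0.52214608 0.26307202 0.036     ]
blade ((320.5, 273.5), (47.0, 53.0), 90.0) [0.38475579 0.28331705 0.034     ]
(321, 110) [0.5554 0.258  0.0278]
(310, 131) [0.5374 0.2715 0.0357]
(321, 275) [0.3825 0.2831 0.0331]
(321, 210) [0.4609 0.2716 0.0507]
(260, 120) [0.5547 0.3189 0.0306]
```

jog_arm(series=[[0.5, [0.002, -0.0027, 0.04], [0, -0.12, 0]], [0.5, [0.002, -0.0027, 0.08], [0, -0.24, 0]], [0.5, [0.002, -0.0027, 0.12], [0, -0.35, 0]], [0.5, [0.002, -0.0027, 0.14], [0, -0.35, 0]], [0.5, [0.002, -0.0027, 0.16], [0, -0.35, 0]], [0.5, [0.002, -0.0027, 0.17], [0, -0.35, 0]], [0.5, [0.002, -0.0027, 0.178], [0, -0.35, 0]], [0.5, [0.002, -0.0027, 0.184], [0, -0.35, 0]], [0.5, [0.002, -0.0027, 0.187], [0, -0.35, 0]], [0.5, [0.002, -0.0027, 0.189], [0, -0.35, 0]], [0.5, [0.002, -0.0027, 0.19], [0, -0.35, 0]], [0.5, [0.002, -0.0027, 0.19], [0, -0.35, 0]]])

```text
time: 3.2
tool_pos: [0.4545, 0.2731, 0.0375]
tool_rot: [-3.141, 0.349, -0.138]
contact_force: [0.3, -0.8, 0.2]
opening: 0.0689
```

```bash
python3 -c "
from h import *
wrist('w2')"
```

```text
t 3.2 pos [0.4545 0.2731 0.0375] rot [-3.141  0.349 -0.138] q [0.31 0.73 1.48 0.16 1.25 1.94] F [ 0.3 -0.8  0.2] open 0.0689
```

View pics/w2.png

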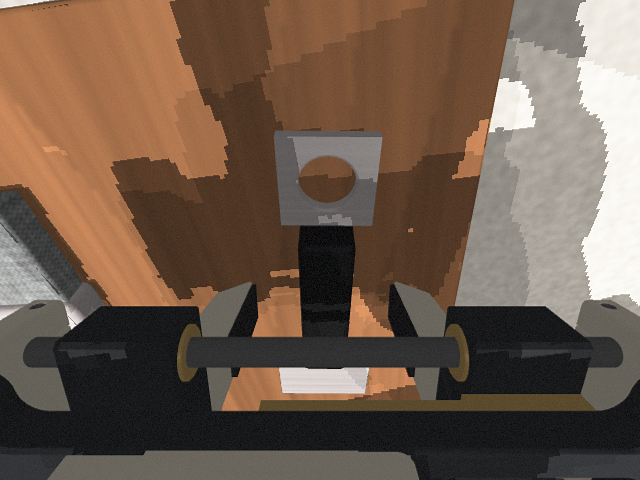

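The jaws straddle the handle (cols 300–355), with the eye at (327,178) in view. I close now.

jog_arm(series=[[-1, [0, 0, 0], [0, 0, 0]], [-1, [0, 0, 0], [0, 0, 0]], [-1, [0, 0, 0], [0, 0, 0]], [-1, [0, 0, 0], [0, 0, 0]], [-1, [0, 0, 0], [0, 0, 0]], [-1, [0, 0, 0], [0, 0, 0]], [-1, [0, 0, 0], [0, 0, 0]]], squeeze=30)

```text
time: 3.83
tool_pos: [0.4542, 0.2729, 0.0367]
tool_rot: [-3.142, 0.35, -0.139]
contact_force: [0.5, -0.2, 0.6]
opening: 0.0269
```

jog_arm(series=[[-1, [0, 0, 0], [0, 0, 0]], [-1, [0, 0, 0], [0, 0, 0]], [-1, [0, 0, 0], [0, 0, 0]], [-1, [-0.007, 0, -0.019], [0, 0, 0]], [-1, [-0.017, 0, -0.047], [0, 0, 0]], [-1, [-0.029, 0, -0.08], [0, 0, 0]], [-1, [-0.041, 0, -0.113], [0, 0, 0]], [-1, [-0.053, 0, -0.146], [0, 0, 0]], [-1, [-0.065, 0, -0.179], [0, 0, 0]], [-1, [-0.077, 0, -0.212], [0, 0, 0]], [-1, [-0.086, 0, -0.235], [0, 0, 0]], [-1, [-0.086, 0, -0.235], [0, 0, 0]]])

```text
time: 4.83
tool_pos: [0.4554, 0.2736, 0.2923]
tool_rot: [-3.137, 0.341, -0.137]
contact_force: [0.3, 0.5, -1.2]
opening: 0.024
```

```bash
python3 -c "
from h import *
wrist('w3')"
```

```text
t 4.83 pos [0.4554 0.2736 0.2923] rot [-3.137  0.341 -0.137] q [0.31 0.49 1.16 0.15 1.79 2.03] F [ 0.3  0.5 -1.2] open 0.024
```

View pics/w3.png

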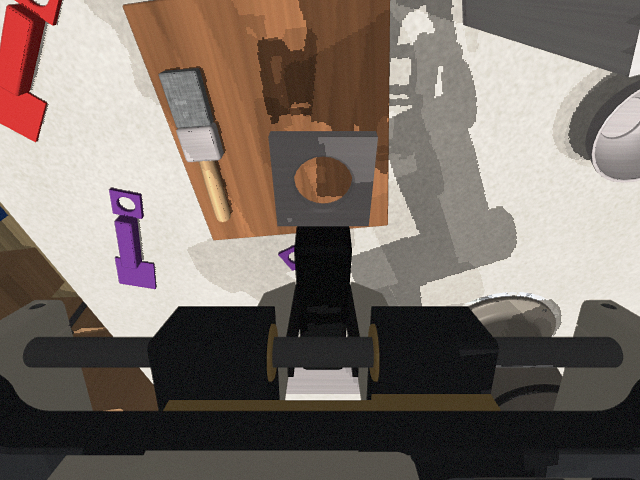

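```bash
cat > plan.py <<'E'
from h import *
p=np.array([-1,0,1])/np.sqrt(2)
def Rt(elev):  # tool pointing keeper +x, elev below horizontal
    c,s=np.cos(elev),np.sin(elev)
    z=np.array([c,0,-s]);x=np.array([s,0,c]);y=np.cross(z,x)
    return Rz(KY)@np.c_[x,y,z]
E
python3 - <<'E'
from plan import *
d=load("w3");im=d["img"];P=pts(d);W=d["W"];T=(P-W[:3,3])@W[:3,:3]
m=np.zeros((480,640),np.uint8)
cv2.fillPoly(m,[np.array([[274,136],[372,136],[369,222],[281,222]])],1);cv2.circle(m,(324,180),34,0,-1)
q=T[(m>0)&(d["range_z"]>0)];print(len(q))
c=np.median(q,0);u,s,vt=np.linalg.svd(q-q.mean(0));n=vt[2]*np.sign(-vt[2,2]);print("plane n(tool)",n.round(3),"rms",s[2]/np.sqrt(len(q)), "tilt",np.degrees(np.arctan2(n[0],-n[2])))
# eye contour
hsv=cv2.cvtColor(im,cv2.COLOR_RGB2HSV);g=((hsv[...,1]>70)).astype(np.uint8);g[:140]=0;g[222:]=0;g[:,:284]=0;g[:,366:]=0
k=max(cv2.findContours(g,cv2.RETR_EXTERNAL,cv2.CHAIN_APPROX_NONE)[0],key=len)
(e,ax,an)=cv2.fitEllipse(k);print(e,ax,an)
C=load("w3");K=d["camera_matrix"];TC=np.linalg.inv(W)@d["T"]
r=TC[:3,:3]@np.array([(e[0]-K[0,2])/K[0,0],(e[1]-K[1,2])/K[1,1],1]);o=TC[:3,3];q0=q.mean(0)
E=o+r*(n@(q0-o))/(n@r);print("eye top in tool",E, "mid",E-.003*n)
E
```

```text
4535
plane n(tool) [-0.574  0.077 -0.815] rms 0.006790384100635449 tilt -35.16472091229444
(322.5294494628906, 179.4717559814453) (45.86298751831055, 56.29631805419922) 89.97993469238281
eye top in tool [ 0.0670898  -0.00089744 -0.02257362] mid [ 0.06881248 -0.00112777 -0.02012836]
```

```bash
python3 - <<'E'
from plan import *
d=load("w3");P=pts(d);W=d["W"];T=(P-W[:3,3])@W[:3,:3]
m=np.zeros((480,640),np.uint8)
cv2.fillPoly(m,[np.array([[276,139],[370,139],[366,215],[284,215]])],1);cv2.circle(m,(324,180),36,0,-1)
q=T[(m>0)&(d["range_z"]>0)]
for i in range(8):
    c=q.mean(0);vt=np.linalg.svd(q-c,full_matrices=False)[2];n=vt[2]*np.sign(-vt[2,2]);res=(q-c)@n
    q=q[abs(res)<max(.002,2*np.median(abs(res)))]
    print(len(q),n.round(3),np.degrees(np.arctan2(n[0],-n[2])).round(1),np.median(abs(res)))
print(c)
# turner direction from tab side edges & handle
R=Rt(np.pi/4);E=np.array([.067,-.0008,-.0201])
def tcp(kp): return k2w(kp)-R@E
t0=load("top0");s0=load("scene0");print("peg tip tri",w2k(tri(t0,(330.9,172),s0,(364.1,268.1))))
for kp in [(-80,100,300),(-20,100,285),(32,100,229)]: print(kp,tcp(kp).round(4))
W0=W[:3,:3];rv=Ro.from_matrix(W0.T@R).as_rotvec();print("rotvec",rv.round(3))
E
```

```text
2786 [-0.344  0.001 -0.939] -20.2 0.000380964878983234
2786 [-0.345  0.    -0.939] -20.2 0.0003803835802622861
2786 [-0.345  0.    -0.939] -20.2 0.0003803835802622861
2786 [-0.345  0.    -0.939] -20.2 0.0003803835802622861
2786 [-0.345  0.    -0.939] -20.2 0.0003803835802622861
2786 [-0.345  0.    -0.939] -20.2 0.0003803835802622861
2786 [-0.345  0.    -0.939] -20.2 0.0003803835802622861
2786 [-0.345  0.    -0.939] -20.2 0.0003803835802622861
[ 0.07023423 -0.00033774 -0.02405594]
peg tip tri [  8.22103594 100.20980103 258.74417376]
(-80, 100, 300) [ 0.5036 -0.0071  0.2384]
(-20, 100, 285) [0.5627 0.0034 0.2234]
(32, 100, 229) [0.6139 0.0126 0.1674]
rotvec [ 0.068  1.116 -0.325]
```

jog_arm(series=[[-1, [0.004, 0.012, -0.002], [0.007, 0.112, -0.033]], [-1, [0.008, 0.024, -0.004], [0.014, 0.223, -0.065]], [-1, [0.012, 0.036, -0.007], [0.02, 0.335, -0.098]], [-1, [0.016, 0.048, -0.009], [0.027, 0.446, -0.13]], [-1, [0.02, 0.06, -0.011], [0.034, 0.558, -0.163]], [-1, [0.024, 0.072, -0.013], [0.041, 0.67, -0.195]], [-1, [0.028, 0.084, -0.015], [0.048, 0.781, -0.228]], [-1, [0.031, 0.096, -0.018], [0.054, 0.893, -0.26]], [-1, [0.034, 0.108, -0.02], [0.061, 1.004, -0.293]], [-1, [0.0366, 0.119, -0.0215], [0.068, 1.116, -0.325]], [-1, [0.0366, 0.119, -0.0215], [0.068, 1.116, -0.325]], [-1, [0.0366, 0.119, -0.0215], [0.068, 1.116, -0.325]]])

```text
time: 5.88
tool_pos: [0.4765, 0.1485, 0.2915]
tool_rot: [3.141, -0.768, 0.174]
contact_force: [0.7, -0.2, -0.5]
opening: 0.0235
```

```bash
cat > nxt.py <<'E'
from plan import *
from cell import status
o=status.observe();W0=Ro.from_euler("xyz",o["tool_rot"]).as_matrix()
E=np.array([.068,-.0009,-.020])
print("t",o["time"],"q",o["qpos"].round(2),"pos",o["tool_pos"].round(4),"rot",o["tool_rot"].round(3),"F",o["contact_force"].round(1),"open",o["opening"].round(4))
print("eye now (keeper)",w2k(o["tool_pos"]+W0@E).round(1))
def go(kp,elev=np.pi/4):
    R=Rt(elev);t=k2w(kp)-R@E
    print(kp,"shift",(W0.T@(t-o["tool_pos"])).round(4),"rv",Ro.from_matrix(W0.T@R).as_rotvec().round(3))
E
python3 - <<'E'
from nxt import *
go((-80,100,300));go((-20,100,285))
E
```

```text
Traceback (most recent call last):
  File "nxt.py", line 5, in <module>
    print("t",o["time"],"q",o["qpos"].round(2),"pos",o["tool_pos"].round(4),"rot",o["tool_rot"].round(3),"F",o["contact_force"].round(1),"open",o["opening"].round(4))
                                                                                                                                                ^^^^^^^^^^^^^^^^^^
AttributeError: 'float' object has no attribute 'round'
```

```bash
sed -i 's/o\["opening"\].round(4)/round(o["opening"],4)/' nxt.py
python3 - <<'E'
from nxt import *
go((-80,100,300));go((-20,100,285))
E
```

```text
t 5.8833 q [ 0.13 -0.1   2.12  0.09  0.36  1.45] pos [0.4765 0.1485 0.2915] rot [ 3.141 -0.768  0.174] F [ 0.7 -0.2 -0.5] open 0.0235
eye now (keeper) [-77.6 257.9 353.2]
(-80, 100, 300) shift [-0.0381  0.1579  0.0381] rv [ 0.002  0.017 -0.001]
(-20, 100, 285) shift [-0.0054  0.1578  0.0906] rv [ 0.002  0.017 -0.001]
```

jog_arm(series=[[-1, [0, 0.02, 0], [0, 0.017, 0]], [-1, [0, 0.05, 0], [0, 0.017, 0]], [-1, [0, 0.08, 0], [0, 0.017, 0]], [-1, [-0.008, 0.11, 0.008], [0, 0.017, 0]], [-1, [-0.018, 0.135, 0.018], [0, 0.017, 0]], [-1, [-0.028, 0.15, 0.028], [0, 0.017, 0]], [-1, [-0.036, 0.157, 0.036], [0, 0.017, 0]], [-1, [-0.038, 0.158, 0.038], [0, 0.017, 0]], [-1, [-0.038, 0.158, 0.038], [0, 0.017, 0]], [-1, [-0.038, 0.158, 0.038], [0, 0.017, 0]]])

```text
time: 6.72
tool_pos: [0.5071, -0.0066, 0.2412]
tool_rot: [-3.141, -0.792, 0.175]
contact_force: [-0.0, 0.9, -1.0]
opening: 0.0238
```

```bash
python3 - <<'E'
from nxt import *
go((-20,100,285));go((4,100,261))
wrist("w4")
from cell import eyes
for n in("top","scene"):
    d=eyes.read_camera(n);np.savez(n+"4.npz",**d);cv2.imwrite(f"pics/{n}4.png",d["img"][:,:,::-1])
E
```

```text
t 6.7167 q [-0.43  0.    2.21  1.09  0.48  0.08] pos [ 0.5071 -0.0066  0.2412] rot [-3.141 -0.792  0.175] F [-0.   0.9 -1. ] open 0.0238
eye now (keeper) [-76.1  99.9 303.6]
(-20, 100, 285) shift [ 0.026  -0.0001  0.0526] rv [ 0.    -0.006 -0.001]
(4, 100, 261) shift [ 0.0258 -0.0001  0.0865] rv [ 0.    -0.006 -0.001]
t 6.72 pos [ 0.5071 -0.0066  0.2412] rot [-3.141 -0.792  0.175] q [-0.43  0.    2.21  1.09  0.48  0.08] F [-0.   0.9 -1. ] open 0.0238
```

View pics/w4.png

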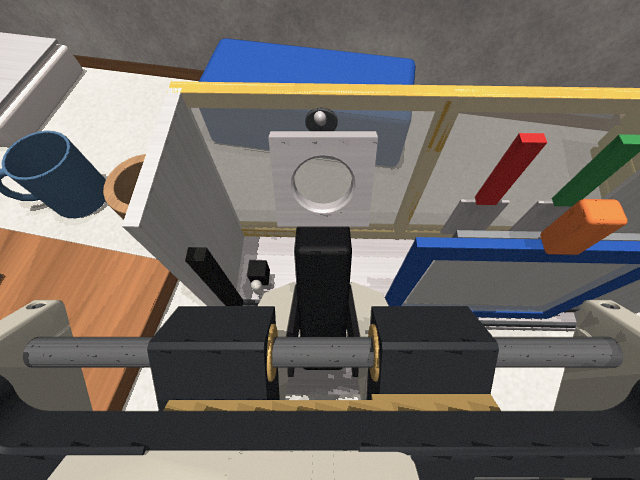

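View pics/scene4.png

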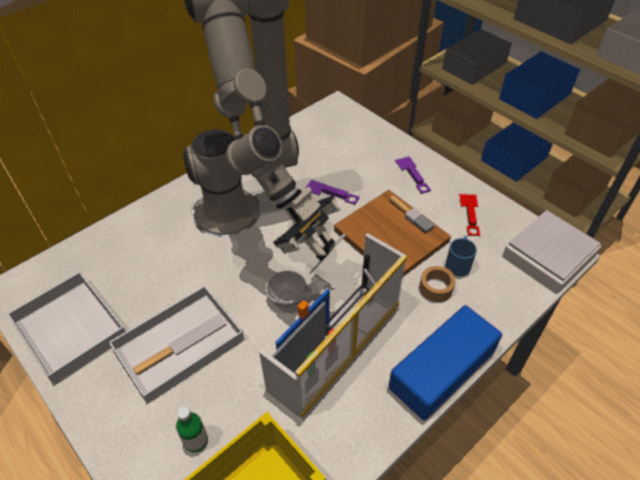

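The wrist camera looks almost straight down the peg (tip at (320,118)), with the eye at (323,183) just below it. The open door's edge is at (400,270). Next I check the model prediction against these pixels.

```bash
python3 - <<'E'
from plan import *
d=load("w4")
crop("pics/c4.png",d["img"],230,80,430,240,4)
for s in (30,26,0,-25): print(s,proj(d,k2w(np.array([32,100,233])+s*p)).round(1))
for k in[(50,205,240),(-46,30,198)]:print(k,proj(d,k2w(k)).round(1))
print("eye",proj(d,d["W"][:3,3]+d["W"][:3,:3]@np.array([.068,-.0009,-.02])))
E
```

```text
30 [321.9 115.7]
26 [321.9 116. ]
0 [322.  117.6]
-25 [322.1 119. ]
(50, 205, 240) [180.1  92.8]
(-46, 30, 198) [419.2 233.7]
eye [321.84526505 174.40939744]
```

View pics/c4.png

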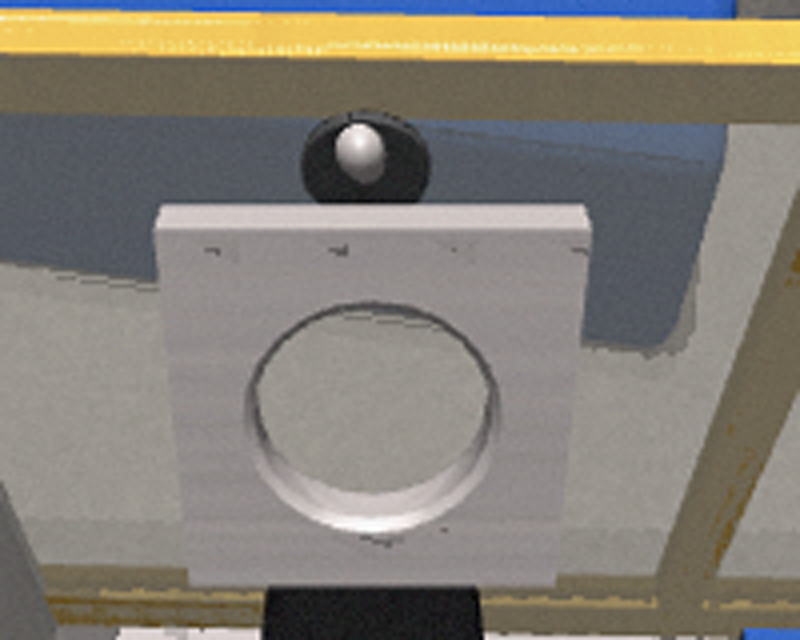

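```bash
python3 - <<'E'
from plan import *
d=load("w4");W=d["W"];K=d["camera_matrix"];TC=np.linalg.inv(W)@d["T"];o=TC[:3,3]
def r(u,v): return TC[:3,:3]@np.array([(u-K[0,2])/K[0,0],(v-K[1,2])/K[1,1],1])
n=np.array([-.345,0,-.939]);c=np.array([.0702,-.0003,-.0241]);a=r(323,184.0)
E=o+a*(n@(c-o))/(n@a);print("Etop",E,"Emid",E-.003*n)
# peg tip: ray at the depth of predicted tip
tip=W[:3,:3].T@(k2w((11,100,254))-W[:3,3]);a=r(320,118);T=o+a*(tip[2]-o[2])/a[2]
print("tip pred",tip,"obs",T,"diff",T-tip,"keeper",w2k(W[:3,3]+W[:3,:3]@T))
E
```

```text
Etop [ 0.06446485 -0.00043816 -0.02199284] Emid [ 0.06549985 -0.00043816 -0.01917584]
tip pred [ 0.09387289 -0.00100923  0.07684272] obs [ 0.0924576  -0.00227421  0.07684272] diff [-0.00141529 -0.00126498  0.        ] keeper [ 10.00612157 101.26602242 252.99371197]
```

```bash
sed -i 's/^E=.*/E=np.array([.0655,-.0004,-.0192])/' nxt.py
python3 - <<'E'
from nxt import *
go((-12,101.3,275));go((31,101.3,231))
E
```

```text
t 6.8667 q [-0.43 -0.    2.21  1.09  0.47  0.08] pos [ 0.5066 -0.0055  0.2422] rot [ 3.139 -0.794  0.18 ] F [-0.8  0.  -2.4] open 0.0238
eye now (keeper) [-77.7 100.8 302.3]
(-12, 101.3, 275) shift [ 0.0264 -0.0007  0.0654] rv [ 0.    -0.008  0.003]
(31, 101.3, 231) shift [ 0.0252 -0.0007  0.1269] rv [ 0.    -0.008  0.003]
```

jog_arm(series=[[-1, [0.013, 0, 0], [0, -0.006, 0]], [-1, [0.0262, -0.0007, 0.005], [0, -0.006, 0]], [-1, [0.0262, -0.0007, 0.02], [0, -0.006, 0]], [-1, [0.0262, -0.0007, 0.04], [0, -0.006, 0]], [-1, [0.0262, -0.0007, 0.055], [0, -0.006, 0]], [-1, [0.0262, -0.0007, 0.064], [0, -0.006, 0]], [-1, [0.0262, -0.0007, 0.066], [0, -0.006, 0]], [-1, [0.0262, -0.0007, 0.066], [0, -0.006, 0]], [-1, [0.0262, -0.0007, 0.066], [0, -0.006, 0]]])

```text
time: 7.62
tool_pos: [0.5703, 0.0062, 0.2143]
tool_rot: [3.139, -0.787, 0.179]
contact_force: [0.4, -0.1, -2.4]
opening: 0.0236
```

```bash
python3 - <<'E'
from nxt import *
go((31,101.3,231))
d=wrist("w5");crop("pics/c5.png",d["img"],230,80,430,240,4)
E
```

```text
t 7.6167 q [-0.31  0.17  2.12  1.21  0.36  0.02] pos [0.5703 0.0062 0.2143] rot [ 3.139 -0.787  0.179] F [ 0.4 -0.1 -2.4] open 0.0236
eye now (keeper) [-12.6 101.2 274.2]
(31, 101.3, 231) shift [ 0.0001 -0.0003  0.0613] rv [ 0.001 -0.002  0.002]
t 7.62 pos [0.5703 0.0062 0.2143] rot [ 3.139 -0.787  0.179] q [-0.31  0.17  2.12  1.21  0.36  0.02] F [ 0.4 -0.1 -2.4] open 0.0236
```

View pics/c5.png

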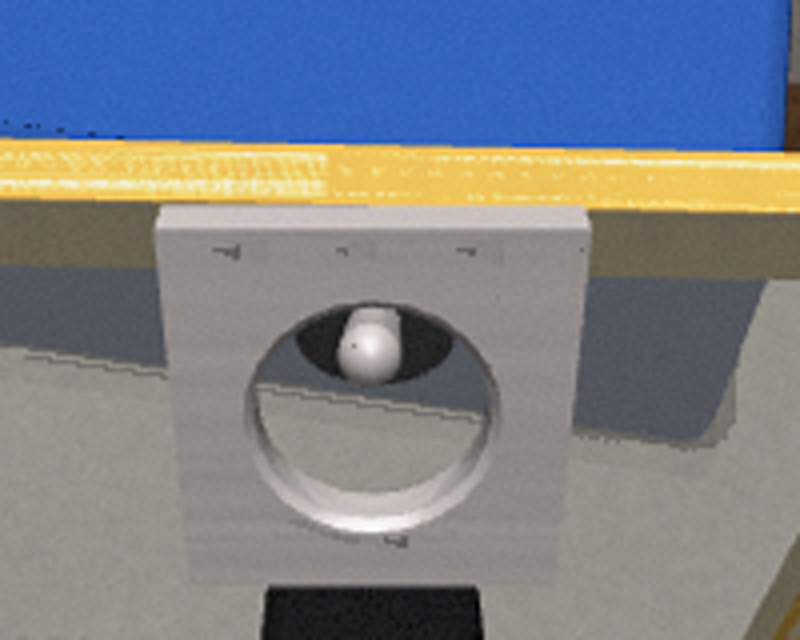

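The peg tip, at crop (370,352), is inside the eye opening and level with its centre laterally. I insert along the peg.

jog_arm(series=[[-1, [0, -0.0003, 0.008], [0, 0, 0]], [-1, [0, -0.0003, 0.016], [0, 0, 0]], [-1, [0, -0.0003, 0.024], [0, 0, 0]], [-1, [0, -0.0003, 0.032], [0, 0, 0]], [-1, [0, -0.0003, 0.04], [0, 0, 0]], [-1, [0, -0.0003, 0.044], [0, 0, 0]], [-1, [0, -0.0003, 0.044], [0, 0, 0]]])

```text
time: 8.25
tool_pos: [0.601, 0.0113, 0.1825]
tool_rot: [3.139, -0.787, 0.178]
contact_force: [0.1, -0.2, -1.4]
opening: 0.0238
```

```bash
python3 - <<'E'
from nxt import *
go((31,101.3,231));go((32,101.3,229))
d=wrist("w6");crop("pics/c6.png",d["img"],230,80,430,240,4)
E
```

```text
t 8.25 q [-0.28  0.28  2.08  1.43  0.32 -0.18] pos [0.601  0.0113 0.1825] rot [ 3.139 -0.787  0.178] F [ 0.1 -0.2 -1.4] open 0.0238
eye now (keeper) [ 18.6 100.7 242.5]
(31, 101.3, 231) shift [ 0.0006 -0.0007  0.0168] rv [ 0.002 -0.001  0.001]
(32, 101.3, 229) shift [-0.0001 -0.0007  0.0189] rv [ 0.002 -0.001  0.001]
t 8.25 pos [0.601  0.0113 0.1825] rot [ 3.139 -0.787  0.178] q [-0.28  0.28  2.08  1.43  0.32 -0.18] F [ 0.1 -0.2 -1.4] open 0.0238
```

View pics/c6.png

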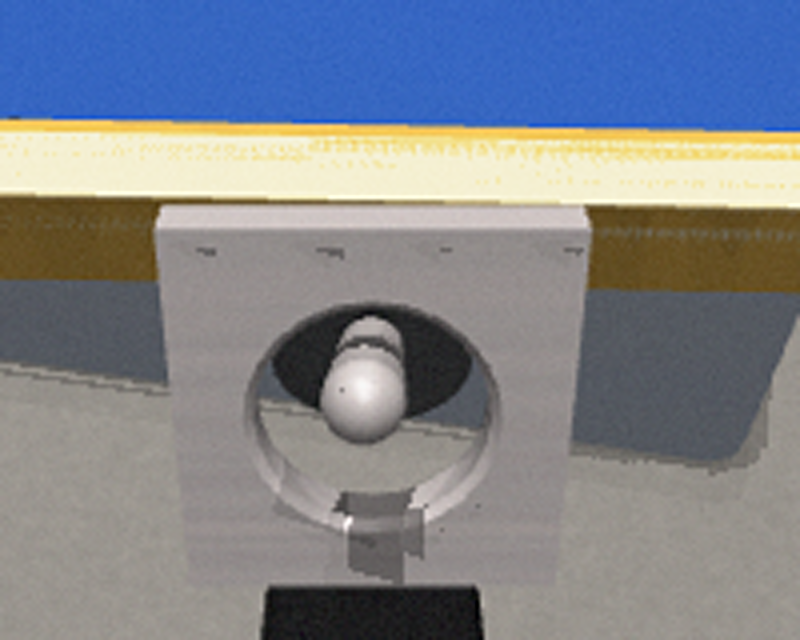

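The peg is through the eye (peg end at crop (365,395)). I carry on to seat it deeper.

jog_arm(series=[[-1, [0, -0.0004, 0.003], [0, 0, 0]], [-1, [0, -0.0005, 0.006], [0, 0, 0]], [-1, [0, -0.0006, 0.009], [0, 0, 0]], [-1, [0, -0.0007, 0.012], [0, 0, 0]], [-1, [-0.001, -0.0007, 0.015], [0, 0, 0]], [-1, [-0.0015, -0.0007, 0.017], [0, 0, 0]], [-1, [-0.0015, -0.0007, 0.017], [0, 0, 0]], [-1, [-0.0015, -0.0007, 0.017], [0, 0, 0]]])

```text
time: 8.97
tool_pos: [0.6114, 0.0139, 0.169]
tool_rot: [3.139, -0.786, 0.177]
contact_force: [0.2, 1.4, -1.4]
opening: 0.0238
```

```bash
python3 - <<'E'
from nxt import *
d=wrist("w7")
E
```

```text
t 8.9667 q [-0.26  0.32  2.07  1.53  0.3  -0.28] pos [0.6114 0.0139 0.169 ] rot [ 3.139 -0.786  0.177] F [ 0.2  1.4 -1.4] open 0.0238
eye now (keeper) [ 29.4 101.4 229. ]
t 8.97 pos [0.6114 0.0139 0.169 ] rot [ 3.139 -0.786  0.177] q [-0.26  0.32  2.07  1.53  0.3  -0.28] F [ 0.2  1.4 -1.4] open 0.0238
```

View pics/w7.png

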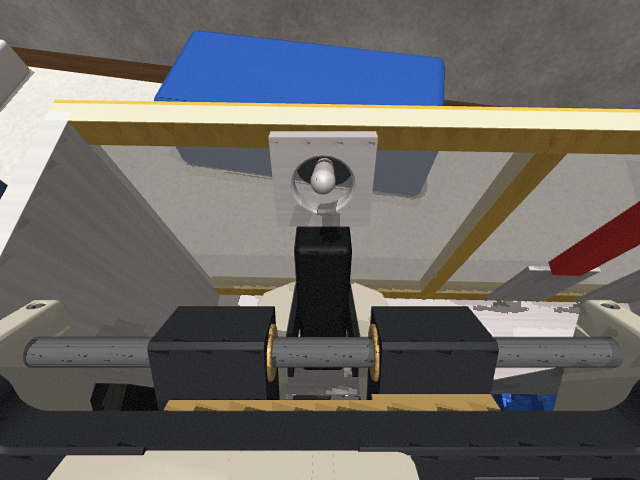

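The eye sits around the peg at (324,178). I lower it a little and open slowly, so the turner settles gently.

jog_arm(series=[[-1, [-0.0015, 0, 0.0015], [0, 0, 0]], [-1, [-0.0028, 0, 0.0028], [0, 0, 0]], [-1, [-0.0028, 0, 0.0028], [0, 0, 0]], [-0.46, [-0.0028, 0, 0.0028], [0, 0, 0]], [-0.44, [-0.0028, 0, 0.0028], [0, 0, 0]], [-0.42, [-0.0028, 0, 0.0028], [0, 0, 0]], [-0.4, [-0.0028, 0, 0.0028], [0, 0, 0]], [-0.3, [-0.0028, 0, 0.0028], [0, 0, 0]], [-0.1, [-0.0028, 0, 0.0028], [0, 0, 0]], [0.2, [-0.0028, 0, 0.0028], [0, 0, 0]], [0.4, [-0.0028, 0, 0.0028], [0, 0, 0]], [0.4, [-0.0028, 0, 0.0028], [0, 0, 0]]])

```text
time: 10.02
tool_pos: [0.6115, 0.0138, 0.1654]
tool_rot: [3.139, -0.786, 0.178]
contact_force: [0.3, -0.2, 0.6]
opening: 0.0541
```

```bash
python3 - <<'E'
from nxt import *
d=wrist("w8")
E
```

```text
t 10.0167 q [-0.26  0.33  2.08  1.57  0.3  -0.32] pos [0.6115 0.0138 0.1654] rot [ 3.139 -0.786  0.178] F [ 0.3 -0.2  0.6] open 0.0541
eye now (keeper) [ 29.4 101.4 225.3]
t 10.02 pos [0.6115 0.0138 0.1654] rot [ 3.139 -0.786  0.178] q [-0.26  0.33  2.08  1.57  0.3  -0.32] F [ 0.3 -0.2  0.6] open 0.0541
```

View pics/w8.png

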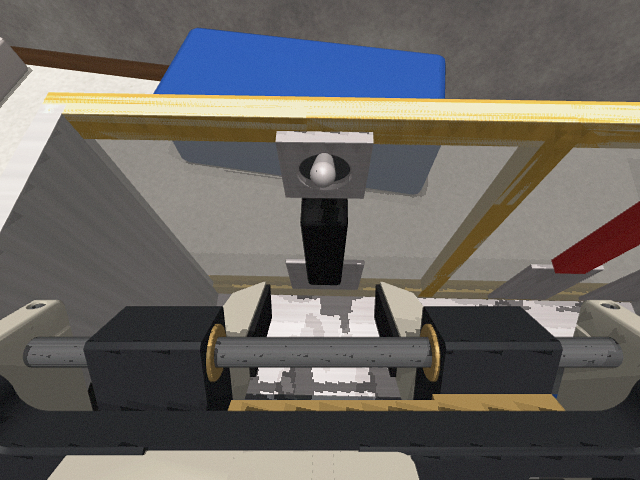

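The turner hangs freely on the peg: eye at (324,172), handle straight down, blade at (325,275). I withdraw along the tool axis.

jog_arm(series=[[0.4, [0, 0, -0.008], [0, 0, 0]], [0.4, [0, 0, -0.02], [0, 0, 0]], [0.4, [0, 0, -0.036], [0, 0, 0]], [0.4, [0, 0, -0.056], [0, 0, 0]], [0.4, [0, 0, -0.08], [0, 0, 0]], [0.4, [0, 0, -0.105], [0, 0, 0]], [0.4, [0, 0, -0.13], [0, 0, 0]], [0.4, [0, 0, -0.15], [0, 0, 0]], [0.4, [0, 0, -0.16], [0, 0, 0]], [0.4, [0, 0, -0.16], [0, 0, 0]], [0.4, [0, 0, -0.16], [0, 0, 0]]])

```text
time: 10.98
tool_pos: [0.5001, -0.006, 0.2789]
tool_rot: [3.138, -0.788, 0.178]
contact_force: [0.4, 0.2, 0.1]
opening: 0.0643
```

```bash
python3 - <<'E'
from nxt import *
d=wrist("w9")
P=pts(d);hsv=cv2.cvtColor(d["img"],cv2.COLOR_RGB2HSV)
m=cv2.inRange(hsv,(7,170,90),(16,255,255))>0;m&=(P[...,0]>.5)&(P[...,2]>.19)&(P[...,2]<.26)
q=P[m];kq=np.array([w2k(x) for x in q]);print(len(q),np.percentile(kq,[5,50,95],axis=0).round(1))
E
```

```text
t 10.9833 q [-0.43 -0.08  2.15  0.88  0.55  0.31] pos [ 0.5001 -0.006   0.2789] rot [ 3.138 -0.788  0.178] F [0.4 0.2 0.1] open 0.0643
eye now (keeper) [-83.9 101.4 338.9]
t 10.98 pos [ 0.5001 -0.006   0.2789] rot [ 3.138 -0.788  0.178] q [-0.43 -0.08  2.15  0.88  0.55  0.31] F [0.4 0.2 0.1] open 0.0643
2023 [[-63.3 -75.  204.4]
 [-59.3 -60.5 233.2]
 [-48.2 -54.8 243.7]]
```

View pics/w9.png

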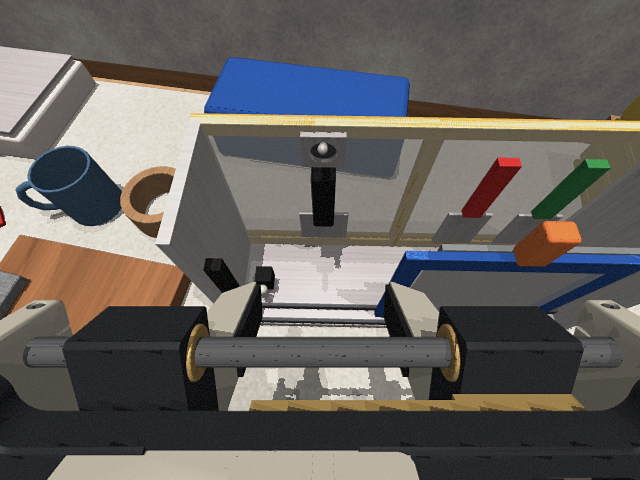

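```bash
cat > nx2.py <<'E'
from plan import *
from cell import status
o=status.observe();W0=Ro.from_euler("xyz",o["tool_rot"]).as_matrix()
print("t",round(o["time"],2),"q",o["qpos"].round(2),"tcp keeper",w2k(o["tool_pos"]).round(1),"rot",o["tool_rot"].round(3),"F kee",(Rz(KY).T@o["contact_force"]).round(1),"open",round(o["opening"],4))
def go(kp,elev=np.pi/2):
    R=Rt(elev);print(kp,"shift",(W0.T@(k2w(kp)-o["tool_pos"])).round(4),"rv",Ro.from_matrix(W0.T@R).as_rotvec().round(3))
E
python3 - <<'E'
from nx2 import *
go((-52,-66,320))
E
```

```text
t 11.03 q [-0.43 -0.08  2.15  0.88  0.55  0.31] tcp keeper [-116.4  101.1  278.2] rot [ 3.139 -0.787  0.177] F kee [-0.2  0.1  0.7] open 0.0641
(-52, -66, 320) shift [0.0749 0.1671 0.0164] rv [ 0.002 -0.787 -0.   ]
```

jog_arm(series=[[-0.1, [0.01, 0.01, -0.01], [0, -0.1, 0]], [-0.1, [0.02, 0.03, -0.01], [0, -0.2, 0]], [-0.1, [0.035, 0.06, -0.005], [0, -0.3, 0]], [-0.1, [0.05, 0.09, 0], [0, -0.42, 0]], [-0.1, [0.06, 0.12, 0.008], [0, -0.54, 0]], [-0.1, [0.07, 0.145, 0.014], [0, -0.66, 0]], [-0.1, [0.075, 0.16, 0.0164], [0, -0.76, 0]], [-0.1, [0.075, 0.167, 0.0164], [0, -0.787, 0]], [-0.1, [0.075, 0.167, 0.0164], [0, -0.787, 0]], [-0.1, [0.075, 0.167, 0.0164], [0, -0.787, 0]], [-0.1, [0.075, 0.167, 0.0164], [0, -0.787, 0]]])

```text
time: 11.95
tool_pos: [0.5925, -0.1579, 0.3194]
tool_rot: [3.141, 0.001, 0.177]
contact_force: [0.7, -0.4, -0.4]
opening: 0.0413
```

```bash
python3 - <<'E'
from nx2 import *
go((-52,-66,240))
d=wrist("w10")
P=pts(d);hsv=cv2.cvtColor(d["img"],cv2.COLOR_RGB2HSV)
m=cv2.inRange(hsv,(7,170,90),(16,255,255))>0;m&=(P[...,0]>.5)&(P[...,2]>.236)&(P[...,2]<.26)
q=P[m];kq=np.array([w2k(x) for x in q]);print(len(q),np.percentile(kq,[3,50,97],axis=0).round(1))
E
```

```text
t 11.95 q [-0.39  0.47  1.08 -0.    1.59  1.01] tcp keeper [-52.1 -64.9 319.4] rot [3.141e+00 1.000e-03 1.770e-01] F kee [ 0.6 -0.5 -0.4] open 0.0413
(-52, -66, 240) shift [0.0002 0.001  0.0794] rv [0.001 0.001 0.   ]
t 11.95 pos [ 0.5925 -0.1579  0.3194] rot [3.141e+00 1.000e-03 1.770e-01] q [-0.39  0.47  1.08 -0.    1.59  1.01] F [ 0.7 -0.4 -0.4] open 0.0413
567 [[-60.4 -77.2 241.3]
 [-52.7 -66.9 243.1]
 [-45.7 -57.3 244.3]]
```

View pics/w10.png

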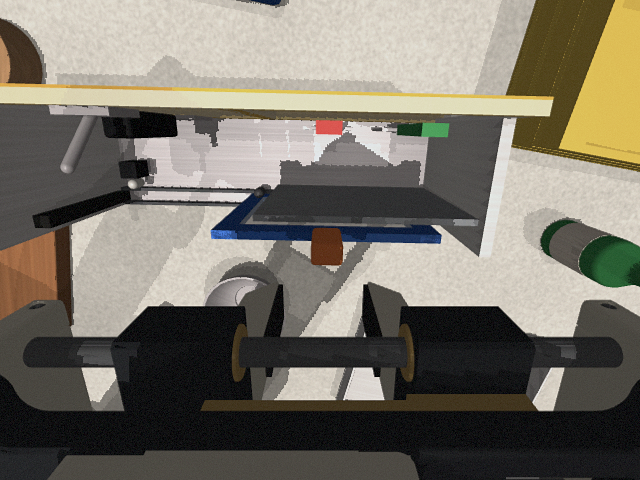

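The orange pull's top is at (327,245), keeper (-52.7,-67). The jaws will straddle it with about 8 mm on each side. I lower now.

jog_arm(series=[[-0.1, [0, 0.002, 0.02], [0, 0, 0]], [-0.1, [0, 0.002, 0.045], [0, 0, 0]], [-0.1, [0, 0.002, 0.06], [0, 0, 0]], [-0.1, [0, 0.002, 0.07], [0, 0, 0]], [-0.1, [0, 0.002, 0.078], [0, 0, 0]], [-0.1, [0, 0.002, 0.086], [0, 0, 0]], [-0.1, [0, 0.002, 0.094], [0, 0, 0]], [-0.1, [0, 0.002, 0.102], [0, 0, 0]], [-0.1, [0, 0.002, 0.106], [0, 0, 0]], [-0.1, [0, 0.002, 0.106], [0, 0, 0]]])

```text
time: 12.83
tool_pos: [0.5927, -0.1608, 0.2133]
tool_rot: [3.14, 0.002, 0.176]
contact_force: [1.0, 0.8, 0.2]
opening: 0.0411
```

```bash
python3 - <<'E'
from nx2 import *
d=wrist("w11")
E
```

```text
t 12.83 q [-0.39  0.52  1.28 -0.    1.34  1.01] tcp keeper [-52.4 -67.8 213.3] rot [3.14e+00 2.00e-03 1.76e-01] F kee [1.1 0.6 0.2] open 0.0411
t 12.83 pos [ 0.5927 -0.1608  0.2133] rot [3.14e+00 2.00e-03 1.76e-01] q [-0.39  0.52  1.28 -0.    1.34  1.01] F [1.  0.8 0.2] open 0.0411
```

View pics/w11.png

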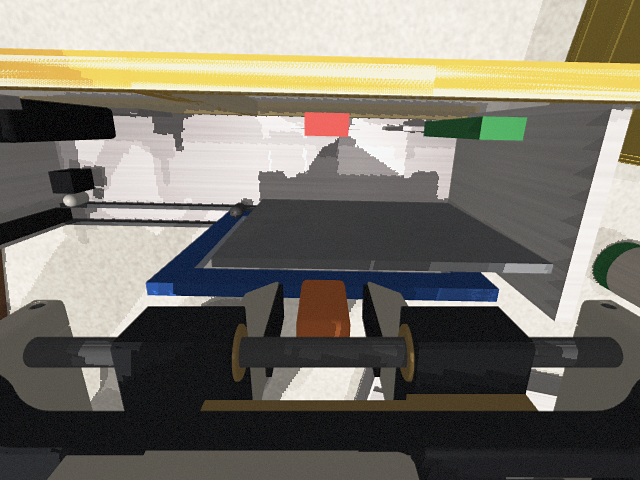

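jog_arm(series=[[-1, [0, 0, 0], [0, 0, 0]], [-1, [0, 0, 0], [0, 0, 0]], [-1, [0, 0, 0], [0, 0, 0]], [-1, [0, 0, 0], [0, 0, 0]], [-1, [0, 0, 0], [0, 0, 0]], [-1, [0, 0, 0], [0, 0, 0]]], squeeze=15)

```text
time: 13.38
tool_pos: [0.5933, -0.161, 0.2147]
tool_rot: [3.139, -0.0, 0.176]
contact_force: [-0.5, 0.2, 2.5]
opening: 0.0243
```

jog_arm(series=[[-1, [0, -0.001, 0], [0, 0, 0]], [-1, [0, -0.004, 0], [0, 0, 0]], [-1, [0, -0.009, 0], [0, 0, 0]], [-1, [0, -0.015, 0], [0, 0, 0]], [-1, [0, -0.022, 0], [0, 0, 0]], [-1, [0, -0.03, 0], [0, 0, 0]], [-1, [0, -0.038, 0], [0, 0, 0]], [-1, [0, -0.046, 0], [0, 0, 0]], [-1, [0, -0.053, 0], [0, 0, 0]], [-1, [0, -0.058, 0], [0, 0, 0]], [-1, [0, -0.06, 0], [0, 0, 0]], [-1, [0, -0.06, 0], [0, 0, 0]]])

```text
time: 14.38
tool_pos: [0.5838, -0.1002, 0.2147]
tool_rot: [3.14, -0.003, 0.177]
contact_force: [6.2, 0.9, 3.2]
opening: 0.0239
```

```bash
python3 - <<'E'
from nx2 import *
E
```

```text
t 14.38 q [-0.3   0.47  1.35 -0.    1.31  1.09] tcp keeper [-50.6  -6.5 214.7] rot [ 3.14e+00 -3.00e-03  1.77e-01] F kee [ 6.3 -0.2  3.2] open 0.0239
```

jog_arm(series=[[-1, [0.001, -0.002, 0], [0, 0, 0]], [-1, [0.002, -0.007, 0], [0, 0, 0]], [-1, [0.002, -0.014, 0], [0, 0, 0]], [-1, [0.002, -0.022, 0], [0, 0, 0]], [-1, [0.0025, -0.03, 0], [0, 0, 0]], [-1, [0.0025, -0.038, 0], [0, 0, 0]], [-1, [0.003, -0.046, 0], [0, 0, 0]], [-1, [0.003, -0.054, 0], [0, 0, 0]], [-1, [0.003, -0.062, 0], [0, 0, 0]], [-1, [0.003, -0.068, 0], [0, 0, 0]], [-1, [0.003, -0.072, 0], [0, 0, 0]], [-1, [0.003, -0.073, 0], [0, 0, 0]]])

```text
time: 15.38
tool_pos: [0.5726, -0.0285, 0.2147]
tool_rot: [3.139, -0.0, 0.176]
contact_force: [2.0, -2.0, 5.2]
opening: 0.0239
```

```bash
python3 - <<'E'
from nx2 import *
d=wrist("w12")
E
```

```text
t 15.38 q [-0.18  0.44  1.41 -0.    1.29  1.21] tcp keeper [-49.   66.1 214.7] rot [ 3.139 -0.     0.176] F kee [ 1.6 -2.3  5.2] open 0.0239
t 15.38 pos [ 0.5726 -0.0285  0.2147] rot [ 3.139 -0.     0.176] q [-0.18  0.44  1.41 -0.    1.29  1.21] F [ 2.  -2.   5.2] open 0.0239
```

View pics/w12.png

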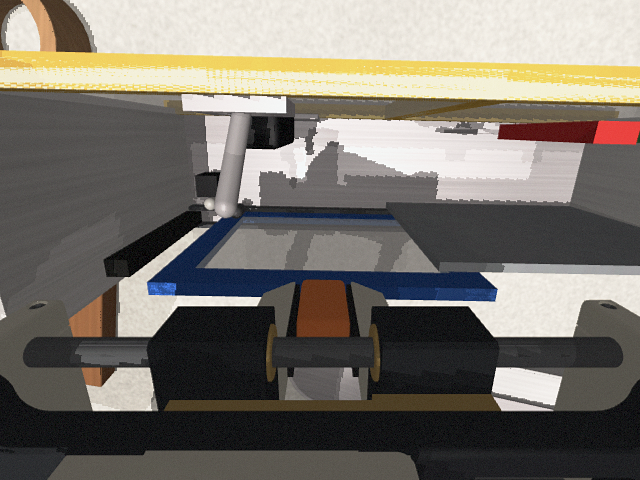

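jog_arm(series=[[-1, [0, -0.002, 0.001], [0, 0, 0]], [-1, [0, -0.005, 0.001], [0, 0, 0]], [-1, [0, -0.008, 0.001], [0, 0, 0]], [-1, [0, -0.011, 0.001], [0, 0, 0]], [-1, [0, -0.0135, 0.001], [0, 0, 0]], [-1, [0, -0.015, 0.001], [0, 0, 0]], [-1, [0, -0.0165, 0.001], [0, 0, 0]], [-1, [0, -0.018, 0.001], [0, 0, 0]], [-1, [0, -0.0195, 0.001], [0, 0, 0]], [-1, [0, -0.02, 0.001], [0, 0, 0]]])

```text
time: 16.27
tool_pos: [0.57, -0.0112, 0.2146]
tool_rot: [3.135, -0.002, 0.176]
contact_force: [1.6, -9.7, 9.1]
opening: 0.024
```

```bash
python3 - <<'E'
from nx2 import *
E
```

```text
t 16.27 q [-0.15  0.43  1.42 -0.01  1.29  1.25] tcp keeper [-48.5  83.5 214.6] rot [ 3.135e+00 -2.000e-03  1.760e-01] F kee [-0.1 -9.9  9.1] open 0.024
```

jog_arm(series=[[-1, [0, -0.0008, -0.001], [0, 0, 0]], [-1, [0, -0.0016, -0.001], [0, 0, 0]], [-1, [0, -0.0024, -0.001], [0, 0, 0]], [-1, [0, -0.0032, -0.001], [0, 0, 0]], [-1, [0, -0.0032, -0.001], [0, 0, 0]]])

```text
time: 16.68
tool_pos: [0.5695, -0.0085, 0.2147]
tool_rot: [3.135, -0.001, 0.175]
contact_force: [2.6, -10.4, 3.4]
opening: 0.024
```

```bash
python3 - <<'E'
from nx2 import *
E
```

```text
t 16.68 q [-0.15  0.43  1.42 -0.01  1.29  1.25] tcp keeper [-48.5  86.2 214.7] rot [ 3.135e+00 -1.000e-03  1.750e-01] F kee [  0.7 -10.7   3.4] open 0.024
```

jog_arm(series=[[-1, [0, -0.0008, 0], [0, 0, 0]], [-1, [0, -0.0016, 0], [0, 0, 0]], [-1, [0, -0.0024, 0], [0, 0, 0]], [-1, [0, -0.0024, 0], [0, 0, 0]]])

```text
time: 17.02
tool_pos: [0.569, -0.0053, 0.2146]
tool_rot: [3.137, -0.001, 0.175]
contact_force: [3.7, -7.2, 3.8]
opening: 0.024
```

```bash
python3 - <<'E'
from nx2 import *
E
```

```text
t 17.02 q [-0.14  0.43  1.42 -0.    1.29  1.26] tcp keeper [-48.5  89.5 214.6] rot [ 3.137e+00 -1.000e-03  1.750e-01] F kee [ 2.3 -7.7  3.8] open 0.024
```

jog_arm(series=[[-1, [0, -0.0006, 0], [0, 0, 0]], [-1, [0, -0.0012, 0], [0, 0, 0]], [-1, [0, -0.0012, 0], [0, 0, 0]]])

```text
time: 17.27
tool_pos: [0.5686, -0.0031, 0.2147]
tool_rot: [3.139, -0.002, 0.176]
contact_force: [4.6, -1.4, 5.5]
opening: 0.0241
```

```bash
python3 - <<'E'
from nx2 import *
E
```

```text
t 17.27 q [-0.14  0.43  1.42 -0.    1.29  1.26] tcp keeper [-48.4  91.7 214.7] rot [ 3.139e+00 -2.000e-03  1.760e-01] F kee [ 4.3 -2.1  5.5] open 0.0241
```

jog_arm(series=[[-1, [0, -0.0005, 0], [0, 0, 0]], [-1, [0, -0.001, 0], [0, 0, 0]], [-1, [0, -0.001, 0], [0, 0, 0]]])

```text
time: 17.52
tool_pos: [0.5686, -0.0024, 0.2146]
tool_rot: [3.138, -0.002, 0.176]
contact_force: [4.8, -4.8, 4.7]
opening: 0.024
```

```bash
python3 - <<'E'
from nx2 import *
E
```

```text
t 17.52 q [-0.14  0.43  1.42 -0.    1.29  1.26] tcp keeper [-48.4  92.4 214.6] rot [ 3.138e+00 -2.000e-03  1.760e-01] F kee [ 3.9 -5.5  4.7] open 0.024
```

jog_arm(series=[[-1, [0, -0.0006, 0], [0, 0, 0]], [-1, [0, -0.0012, 0], [0, 0, 0]], [-1, [0, -0.0012, 0], [0, 0, 0]]])

```text
time: 17.77
tool_pos: [0.5685, -0.0024, 0.2146]
tool_rot: [3.136, -0.002, 0.175]
contact_force: [4.8, -8.9, 4.3]
opening: 0.0236
```

```bash
python3 - <<'E'
from nx2 import *
d=wrist("w13")
E
```

```text
t 17.77 q [-0.14  0.43  1.42 -0.01  1.29  1.26] tcp keeper [-48.4  92.4 214.6] rot [ 3.136e+00 -2.000e-03  1.750e-01] F kee [ 3.1 -9.6  4.3] open 0.0236
t 17.77 pos [ 0.5685 -0.0024  0.2146] rot [ 3.136e+00 -2.000e-03  1.750e-01] q [-0.14  0.43  1.42 -0.01  1.29  1.26] F [ 4.8 -8.9  4.3] open 0.0236
```

View pics/w13.png

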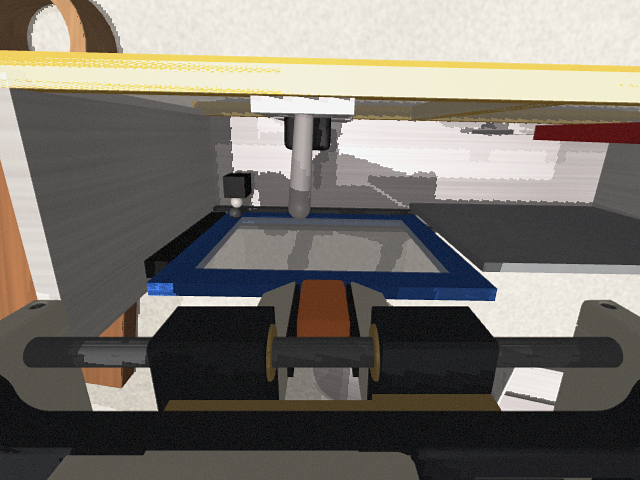

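The position has stopped at y=92.4 while the force rises, and the door's edge meets the black buffer at (150,275), so the door is home. I ease off the push, then open just a little.

jog_arm(series=[[-1, [0, 0.001, 0], [0, 0, 0]], [-1, [0, 0.0022, 0], [0, 0, 0]], [-0.46, [0, 0.0022, 0], [0, 0, 0]], [-0.4, [0, 0.0022, 0], [0, 0, 0]], [-0.3, [0, 0.0022, 0], [0, 0, 0]], [-0.2, [0, 0.0022, 0], [0, 0, 0]], [-0.1, [0, 0.0022, 0], [0, 0, 0]], [-0.1, [0, 0.0022, 0], [0, 0, 0]], [-0.1, [0, 0.0022, 0], [0, 0, 0]]])

```text
time: 18.57
tool_pos: [0.5679, -0.0031, 0.2138]
tool_rot: [3.14, 0.001, 0.176]
contact_force: [1.1, 0.8, 0.4]
opening: 0.0411
```

```bash
python3 - <<'E'
from nx2 import *
d=wrist("w14")
E
```

```text
t 18.57 q [-0.14  0.43  1.42 -0.    1.29  1.26] tcp keeper [-49.1  91.9 213.8] rot [3.14e+00 1.00e-03 1.76e-01] F kee [1.2 0.6 0.4] open 0.0411
t 18.57 pos [ 0.5679 -0.0031  0.2138] rot [3.14e+00 1.00e-03 1.76e-01] q [-0.14  0.43  1.42 -0.    1.29  1.26] F [1.1 0.8 0.4] open 0.0411
```

View pics/w14.png

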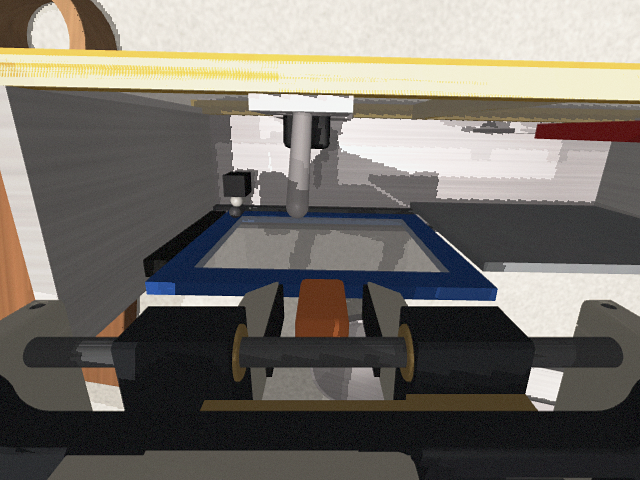

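The pull at (322,310) is clear of both jaws, force is about zero, and the door is still against the buffer. I lift straight up, then move back.

jog_arm(series=[[-0.1, [0, 0, -0.01], [0, 0, 0]], [-0.1, [0, 0, -0.025], [0, 0, 0]], [-0.1, [0, 0, -0.045], [0, 0, 0]], [-0.1, [0, 0, -0.07], [0, 0, 0]], [-0.1, [0, 0, -0.1], [0, 0, 0]], [-0.1, [0, 0, -0.13], [0, 0, 0]], [-0.1, [-0.03, 0, -0.15], [0, 0, 0]], [-0.1, [-0.06, 0, -0.15], [0, 0, 0]], [-0.1, [-0.09, 0, -0.15], [0, 0, 0]], [-0.1, [-0.11, 0, -0.15], [0, 0, 0]], [-0.1, [-0.12, 0, -0.15], [0, 0, 0]], [-0.1, [-0.12, 0, -0.15], [0, 0, 0]]])

```text
time: 19.62
tool_pos: [0.4488, -0.024, 0.3654]
tool_rot: [3.139, -0.001, 0.175]
contact_force: [0.8, -0.9, 0.3]
opening: 0.0412
```

```bash
python3 - <<'E'
from nx2 import *
d=wrist("w15")
from cell import eyes
for n in("top","scene"):
    c=eyes.read_camera(n);np.savez(n+"15.npz",**c);cv2.imwrite(f"pics/{n}15.png",c["img"][:,:,::-1])
    if n=="scene": crop("pics/c15.png",c["img"],240,180,480,420,2.5)
E
```

```text
t 19.62 q [-0.22  0.12  1.44 -0.    1.58  1.17] tcp keeper [-170.1   92.2  365.4] rot [ 3.139e+00 -1.000e-03  1.750e-01] F kee [ 0.6 -1.   0.3] open 0.0412
t 19.62 pos [ 0.4488 -0.024   0.3654] rot [ 3.139e+00 -1.000e-03  1.750e-01] q [-0.22  0.12  1.44 -0.    1.58  1.17] F [ 0.8 -0.9  0.3] open 0.0412
```

View pics/w15.png

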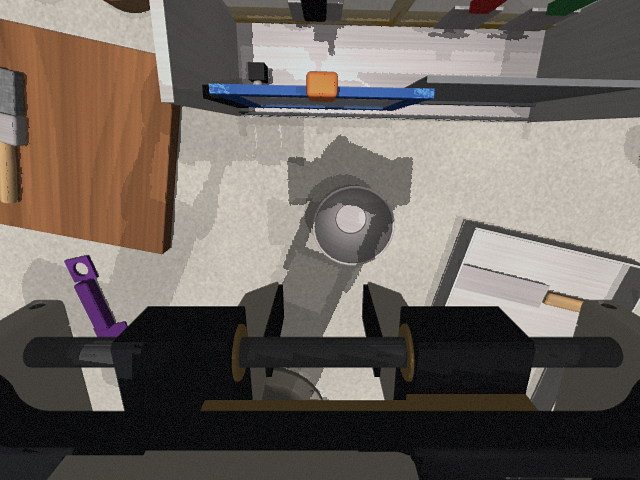

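View pics/c15.png

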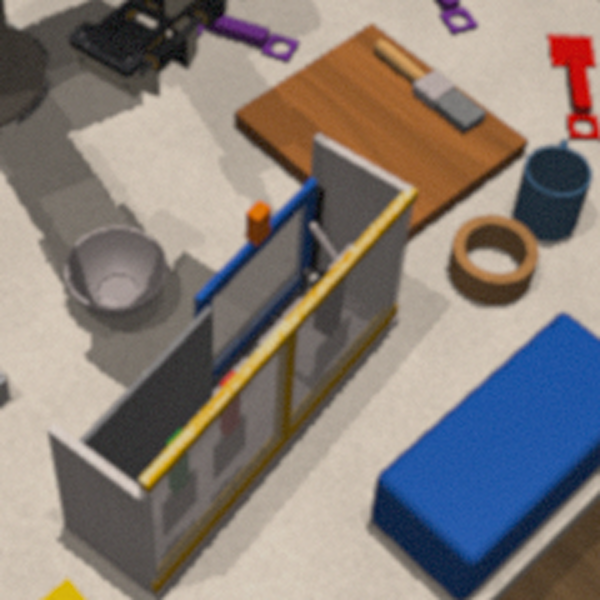

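View pics/top15.png

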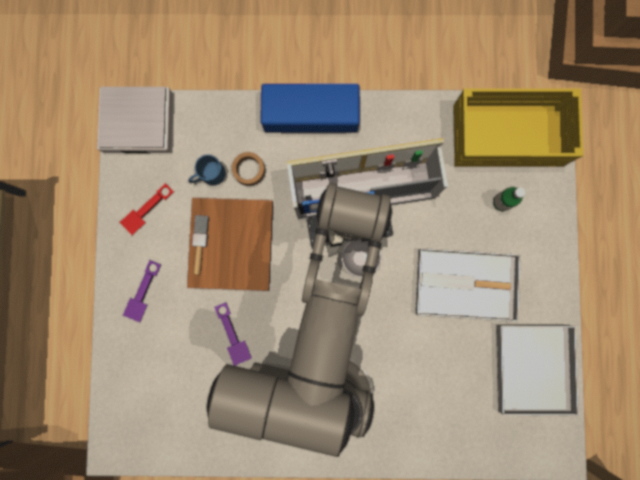

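The final views show the door's leading edge against the jamb (scene crop (315,185)) and the turner hanging on its peg behind the clear back (330,310). Bowl, brush, tape, mug and knife are where they were.

```bash
python3 -c "
from cell import job
print(job.hand_in())"
```

```text
the job is handed in; nothing more can be done
None
```

The turner is hanging by its eye on the free peg and the blue-framed door is shut against the buffer. I handed the job in at about 19.7 s.

- **Turner:** I gripped it by the handle, slid the eye along the slanted peg and opened the jaws slowly. The wrist and scene pictures afterwards show it hanging straight down on its own.
- **Door:** I gripped the pull and went through the catch in steps of about 1 mm. The force along the door peaked at about 11 N, fell to about 2 N near the crest, then rose to about 10 N with no further movement, so the door was home. After I let go and backed off, the force was about zero and the pictures show the door's edge still against the buffer.
- **Disagreement:** the door stopped with the pull at keeper y = 92.4 mm by my measurement, where 90 mm was expected. I put this down to a calibration offset of about 2 mm, as the peg also measured about 1 mm further along y.
- **Other checks:** the bystanders I could see look unmoved, and the gripper ended well clear of everything. None of my checks failed.

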